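Check that two vial crimpers' hand levers stop short of the bar

TASK

Check the travel of the hand levers on the two bench vial crimpers: with the outside of your fingers press the blue lever in towards its white bar until it comes up against its stop, keep it there for a good second, and let it spring all the way back out; then do the same with the orange lever. Press firmly but don't force them, keep your fingers off the two white bars, and leave the vials, bottles and other loose things where they are. Finish with both levers out and your hand clear.

Things in the scene. Friction and masses are not known exactly. Their poses are not given: they have to be found in the camera images.
- blue: the crimper with the blue lever: a fixed bench vial crimper, bolted down. Grey base plate 150 x 110 x 12 mm, white column and white head block (top at 120 mm above the bench), steel jaw over a small empty seat. Origin: on the bench under the jaw's axis; z up. From the head two handles run level along -x of this frame, centred 92 mm above the bench: the fixed bar on the middle line (y = 0) and the hand lever on its +y side.
- blue_bar: the fixed white bar of the crimper with the blue lever: 14 mm wide, 22 mm tall, from 20 to 245 mm out from the origin along -x of the crimper's frame, on y = 0. Origin on its middle line, above the crimper's origin, at mid height (92 mm). Axes as the crimper's. It does not move.
- blue_lever (a joint): angle of the hand lever with the blue grip, rad. 0 = fully out (rest; 0.42 rad splayed from the bar); it grows as the lever is pressed in; 0.42 = against its own stop, where it stands parallel to the bar with a 13 mm gap left between them. Hinge axis vertical; a return spring pushes it out: at the press point about 2 N to start moving and about 6.5 N when fully in. It springs back to 0 when let go.
- blue_pivot (a point): hinge axis of the blue lever at its mid height (92 mm above the bench); 30 mm out (-x) and 26 mm to +y of the crimper's origin in the crimper's frame. Axes turn with the lever as for blue_press.
- blue_press (a point): the place to press: on the outer face (away from the bar) of the blue lever, at mid height. Its axes move with the lever: x points along the lever to the pivot, y is square to the outer face, pointing away from the bar, z up; the point lies at x = -145 mm, y = +6 mm from the pivot. The lever is a straight flat bar 12 mm wide, 22 mm tall (81 to 103 mm above the bench), its free end 195 mm from the pivot, coloured grip from 45 to 195 mm; free space under it down to the bench.
- orange: the crimper with the orange lever: a fixed bench vial crimper, bolted down. Grey base plate 150 x 110 x 12 mm, white column and white head block (top at 120 mm above the bench), steel jaw over a small empty seat. Origin: on the bench under the jaw's axis; z up. From the head two handles run level along -x of this frame, centred 92 mm above the bench: the fixed bar on the middle line (y = 0) and the hand lever on its +y side.
- orange_bar: the fixed white bar of the crimper with the orange lever: 14 mm wide, 22 mm tall, from 20 to 245 mm out from the origin along -x of the crimper's frame, on y = 0. Origin on its middle line, above the crimper's origin, at mid height (92 mm). Axes as the crimper's. It does not move.
- orange_lever (a joint): angle of the hand lever with the orange grip, rad. 0 = fully out (rest; 0.42 rad splayed from the bar); it grows as the lever is pressed in; 0.42 = against its own stop, where it stands parallel to the bar with a 13 mm gap left between them. Hinge axis vertical; a return spring pushes it out: at the press point about 2 N to start moving and about 6.5 N when fully in. It springs back to 0 when let go.
- orange_pivot (a point): hinge axis of the orange lever at its mid height (92 mm above the bench); 30 mm out (-x) and 26 mm to +y of the crimper's origin in the crimper's frame. Axes turn with the lever as for orange_press.
- orange_press (a point): the place to press: on the outer face (away from the bar) of the orange lever, at mid height. Its axes move with the lever: x points along the lever to the pivot, y is square to the outer face, pointing away from the bar, z up; the point lies at x = -145 mm, y = +6 mm from the pivot. The lever is a straight flat bar 12 mm wide, 22 mm tall (81 to 103 mm above the bench), its free end 195 mm from the pivot, coloured grip from 45 to 195 mm; free space under it down to the bench.
- vial_a: bystander: clear capped vial, 28 mm across, 58 mm tall, standing between the crimpers; origin under its centre
- vial_b: bystander: amber vial with blue cap, 34 mm across, 70 mm tall, standing between the crimpers, farther away; origin under its centre
- tin: bystander: round aluminium tin, 64 mm across, 30 mm tall, nearer the robot than the crimpers; origin under its centre
- bottle_c: bystander: clear capped bottle, 52 mm across, 95 mm tall, on the right side; origin under its centre
- bottle_d: bystander: second bottle like bottle_c, on the right side
- beaker: bystander: glass beaker, 68 mm across, 85 mm tall, on the left side; origin under its centre
- marker: bystander: marker pen, 132 mm long, 18 mm thick, lying on the left side; origin under its middle

How it is judged (in metres and radians):
On the way, in this order (a step that is already met when the one before it is completed fails the run):
1. the blue lever is held in against its stop by the fingers for a second (value of joint blue_lever above 0.395 rad and contact force between the fingers and blue_lever above 1 N), for 0.8 s.
2. the blue lever is back out (value of joint blue_lever below 0.05 rad), for 0.1 s.
3. the orange lever is held in against its stop by the fingers for a second, the blue one being out (value of joint orange_lever above 0.395 rad and contact force between the fingers and orange_lever above 1 N and value of joint blue_lever below 0.05 rad), for 0.8 s.
At the end, for the whole second after the job is handed in: both levers are out again (each below 0.05 rad) and at rest, and every loose thing is within 20 mm of where it started (value of joint each of blue_lever, orange_lever below 0.05 rad and velocity of joint blue_lever between -0.1 and 0.1 rad/s and velocity of joint orange_lever between -0.1 and 0.1 rad/s and distance of each of vial_a, vial_b, tin, bottle_c, bottle_d, beaker, marker from where it was at the start of the episode below 0.02 m); the robot touches nothing.
It fails at once if the fingers press on a fixed white bar (contact force between the fingers and blue_bar above 1.5 N or contact force between the fingers and orange_bar above 1.5 N).
It fails at once if a lever is forced (over 40 N) (contact force between the fingers and blue_lever above 40 N or contact force between the fingers and orange_lever above 40 N).
It fails at once if a loose bystander is pushed, lifted or carried more than 20 mm (distance of any of vial_a, vial_b, tin, bottle_c, bottle_d, beaker, marker from where it was at the start of the episode above 0.02 m).
It also fails if it takes over 69 s, if anything falls off the work surface, if the arm or the gripper's body presses on something with over 40 N, if the wrist force passes 120 N, or if a joint passes its speed limit or range.

ROBOT

A 7-joint arm with a two-finger parallel gripper is mounted at the origin on the work surface. World frame = base frame: x ahead of the robot, y to its left, z up, the work surface at z = 0. Lengths are in mm, angles in rad, forces in N, time in s.
With the tool pointing down it reaches from about 400 to 925 mm from the base axis. Payload 4.1 kg.
Tool frame: the origin (TCP) lies between the finger pads; the fingertips stand 22 mm ahead of it and the grasp point (between the pads) lies 3 mm ahead of it; z points along the fingers, y is the direction in which the jaws open and shut (so a half turn about z gives the same grasp; the last joint's range is limited). The gripper opens to 85 mm and grips with 20 to 120 N. Pads are 22 mm wide; open, the fingers measure 114 mm over their backs; the gripper's body (76 mm by 85 mm) begins 54 mm behind the grasp point. The pads swing forward as they close: fully open they stand 13 mm farther back than shut.
Start: joints at [-1.217, 0.398, 0.045, 1.537, -0.019, 1.207, -0.051], TCP at [284.349, 584.539, 253.347] pointing down, gripper open.
Joint ranges: [-2.82, 2.82], [-0.49, 2.23], [-1.37, 1.46], [0, 2.46], [-1.36, 4.5], [0.23, 2], [-2.94, 2.94]. Speed limits (rad/s): [2.57, 2.57, 3.14, 3.14, 3.14, 3.14, 3.14].

INTERFACE

Orientations are given as a unit quaternion [x, y, z, w].
In Python, from workcell import status, capture, camera_info, workorder gives the robot as it stands.
- The arm moves only by the shell command python3 -m pendant 'ROWS' [OPENING]. ROWS is JSON, a list that holds one entry, the list of rows, each a list of 6 numbers: the shift along the tool's x, y, z normalised to -1 to 1, where 1 is 100 mm, then the turn, a rotation vector about the tool's x, y, z normalised to -1 to 1, where 1 is pi/2 rad. In form: [[[x, y, z, wx, wy, wz], ...]]. A call has exactly 8 rows; each row is the pose to reach, as a shift and turn from the pose commanded when the call began, along the tool's axes at that moment; what a row does not reach only later rows make up. A row lasts 1/8 s, in which the tool goes at most 62.5 mm and 10.7 degrees, less where a joint would pass 70% of its speed; a pose out of reach is approached as far as the arm can. A call with a number of a shift or a turn outside -1 to 1 is refused whole. A call with a gripper value outside its range is refused whole. OPENING is the gripper command: -1 is shut, 1 is fully open, values between are in proportion, set as the call begins (- or left out, the last holds). The fingers move at their own pace and stop on an object; the grip force is fixed at half the most. Time passes only in rows, so rows that repeat a pose let the fingers close, or fill a call up. It gives the time, the measured TCP pose, the force and the opening at its end, in the units of the state.
- status.observe(): the state, without advancing time (a new reading comes with each control period).
- capture(name): name is "scene" or "top" or "wrist"; returns the picture (400x640x3 uint8, red, green, blue); there is no depth.
- camera_info(name): a dict with "K" (3x3 intrinsics, pixels), "origin" and "rotation" of the camera in the world. Camera axes: x right, y down, z forward; pixel columns grow to the right and rows downward; lengths in mm; the calibration is good to about 2 mm. The wrist camera is an equidistant fisheye: a pixel r from the principal point sees the ray r / f radians off the axis. A picture is of the moment at which its call begins: read the wrist's pose just before it. camera_info takes no time and is no camera call; for the wrist camera it gives the pose at the moment of the call.
- workorder.close_job(): hands the job in, once; it reports no verdict.
The state is a dict: "t": time; "q": joint angles; "qvel": joint speeds; "tau": joint torques, N m; "ee_pos": TCP position; "ee_rot": TCP orientation; "contact_force": force on the tool from outside, world axes, zero at the start; "wrist_torque": the same for the moment, N m; "grip_width": finger opening in mm.
Only numpy, scipy, OpenCV 4.12 (cv2) and the standard library are available. Lean on these libraries where they do the work, as an engineer would, in place of code of your own. Each camera call takes 0.05 s, during which the arm holds its last target. There are 200 camera calls.

## Working session

There is one attempt and no reset: what is moved stays moved. The work goes in short steps, Python scripts to look and compute and a shell command to move; the robot and the scene stay as the last step left them, time stands still between calls to the robot, and variables do not carry over. Pictures are saved under pics/ and viewed, about 8 in all and at most 12, crops included, and the job is handed in when it is done.

```bash
mkdir -p pics; ls
python3 - <<'E'
from workcell import status, capture, camera_info
import cv2
for n in("scene","top"):
    cv2.imwrite(f"pics/{n}0.png",capture(n)[:,:,::-1]); c=camera_info(n); print(n,c)
s=status.observe();print(s)
E
```

```text
pics
scene {'K': array([[416.50861563,   0.        , 316.52187853],
       [  0.        , 416.50861563, 196.949141  ],
       [  0.        ,   0.        ,   1.        ]]), 'origin': array([992.51871656, 544.25653966, 987.54014212]), 'rotation': array([ 0.32446153,  0.88886514, -0.3058722 , -0.10528856])}
top {'K': array([[465.82311304,   0.        , 321.65090761],
       [  0.        , 465.82311304, 203.35437631],
       [  0.        ,   0.        ,   1.        ]]), 'origin': array([ 3.22605407e+02, -3.83489621e-01,  1.62262541e+03]), 'rotation': array([ 0.71010072, -0.70005374,  0.04955039, -0.05680217])}
{'t': 0.1, 'q': array([-1.21698172,  0.39913428,  0.04503252,  1.53778295, -0.0186835 ,
        1.20695081, -0.05069712]), 'qvel': array([-3.37790240e-05, -1.62288693e-03,  2.08999794e-03, -1.36135730e-03,
        3.16197158e-04,  3.35249879e-04,  7.74618226e-04]), 'tau': array([ 3.64101383e-03, -4.76266408e+01,  1.37011494e+00, -2.54949689e+01,
        1.20172874e-02,  5.04344920e-03,  1.72906886e-05]), 'ee_pos': array([284.10778471, 583.99844998, 252.3438935 ]), 'ee_rot': array([ 2.24417556e-01,  9.74492638e-01, -9.16756674e-04, -1.38504551e-04]), 'contact_force': array([-0.35967091, -0.77267428,  0.16661839]), 'wrist_torque': array([ 0.01472616, -0.00890221, -0.01892144]), 'grip_width': 85.19682227773711}
```

View pics/top0.png

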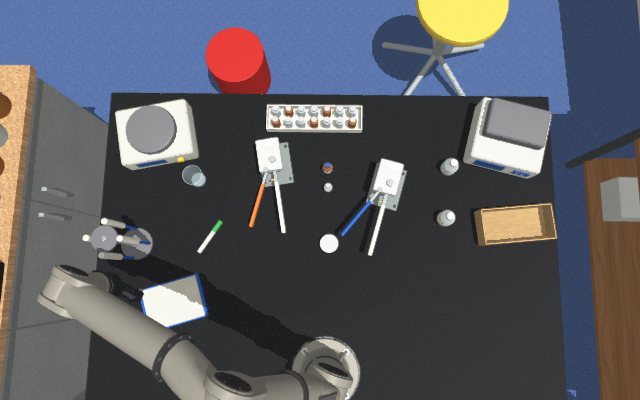

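View pics/scene0.png

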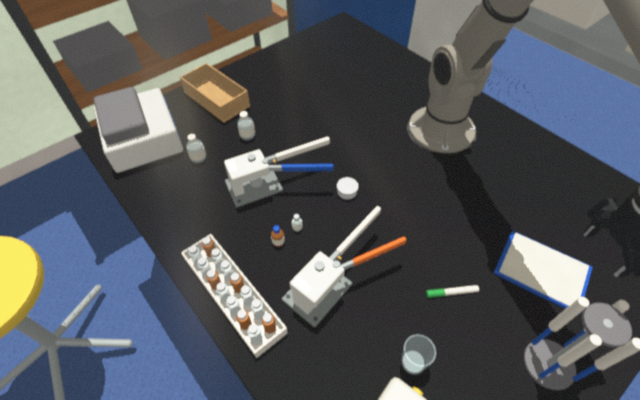

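The top view shows blue's lever running from about (380,195) to (343,234) and orange's from about (268,170) to (251,225). The tin is at (329,243), close to the tip of the blue lever. I'll enlarge it to read pixels.

Run:
```python
import cv2
a=cv2.imread("pics/top0.png")[125:265,235:415]
cv2.imwrite("pics/crop.png",cv2.resize(a,None,fx=4.2,fy=4.2,interpolation=cv2.INTER_CUBIC))
```

```text
(no output)
```

View pics/crop.png

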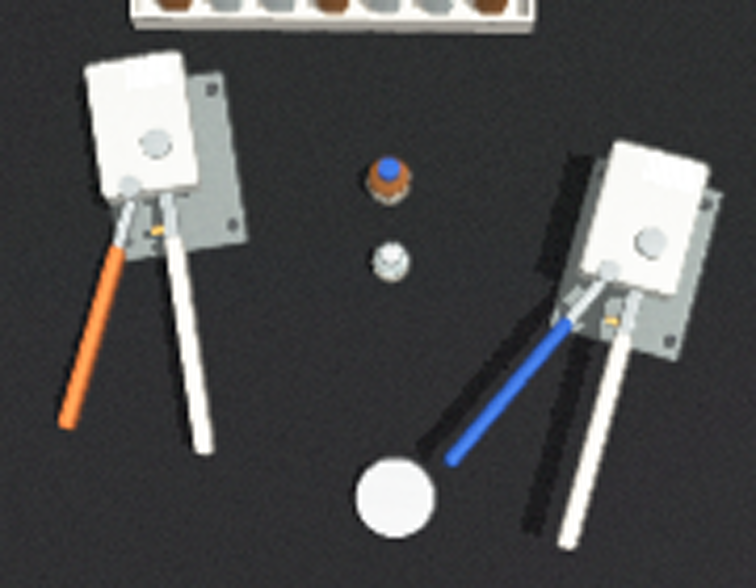

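Read from the crop:

| Point | Orange | Blue |
|---|---|---|
| Lever tip | (67,427) | (451,463) |
| Grip start | (121,248) | (569,323) |
| Bar end | (204,452) | (568,548) |
| White bar start | (172,236) | (628,333) |

Next I'll fit the crimper frames.

```bash
cat > h.py <<'E'
import numpy as np
from scipy.spatial.transform import Rotation as R
from scipy.optimize import least_squares
from workcell import status, camera_info
def ray(n,p):
    c=camera_info(n);d=R.from_quat(c["rotation"]).as_matrix()@np.linalg.inv(c["K"])@np.array([*p,1.]);return c["origin"],d
def onz(n,p,z):
    o,d=ray(n,p);return (o+d*(z-o[2])/d[2])[:2]
def rot(a): return np.array([[np.cos(a),-np.sin(a)],[np.sin(a),np.cos(a)]])
PIV=np.array([-30,26.])
def pt(f,lx,ly,ang):  # lever-frame point to world; ang = joint
    return f[:2]+rot(f[2])@(PIV+rot(-(0.42-ang))@np.array([lx,ly]))
def bar(f,x,y=0): return f[:2]+rot(f[2])@np.array([x,y])
E
cat > fit.py <<'E'
from h import *
def cp(p): return ((p[0]+.5)/4.2-.5+235,(p[1]+.5)/4.2-.5+125)
D={"orange":[(67,427),(121,248),(204,452)],"blue":[(451,463),(569,323),(568,548)]}
for k,v in D.items():
    w=[onz("top",cp(p),z) for p,z in zip(v,(100,103,100))]
    f=lambda x:np.concatenate([pt(x,-195,0,0)-w[0],pt(x,-45,0,0)-w[1],bar(x,-245)-w[2]])
    r=least_squares(f,[600,0,0.])
    print(k,np.round(r.x,3),np.round(r.fun,1))
    for a in(0,.42): print(a,"press",pt(r.x,-145,6,a).round(),"tip",pt(r.x,-195,0,a).round(),"normal",(rot(r.x[2]-.42+a)@[0,1]).round(3))
    print("barend",bar(r.x,-245).round())
for n,p,z in (("tin",(395,497),30),("vial_a",(391,262),50),("vial_b",(389,170),70)): print(n,onz("top",cp(p),z).round())
s=status.observe();Rm=R.from_quat(s["ee_rot"]).as_matrix();print(Rm.round(3),s["ee_pos"])
E
python3 fit.py
```

```text
orange [6.96058e+02 1.79828e+02 1.62000e-01] [-0.4  0.9  2.1  0.6 -1.7 -1.4]
0 press [524. 243.] tip [474. 250.] normal [0.255 0.967]
0.42 press [518. 183.] tip [470. 169.] normal [-0.162  0.987]
barend [454. 140.]
blue [ 6.21348e+02 -2.05731e+02 -2.64000e-01] [-2.2  1.5  3.  -1.7 -0.8  0.2]
0 press [491. -77.] tip [448. -50.] normal [0.632 0.775]
0.42 press [ 461. -129.] tip [ 411. -122.] normal [0.261 0.965]
barend [ 385. -142.]
tin [428.  -8.]
vial_a [618.  -2.]
vial_b [690.   0.]
[[-0.899  0.437 -0.001]
 [ 0.437  0.899 -0.002]
 [-0.    -0.002 -1.   ]] [284.10778471 583.99844998 252.3438935 ]
```

The fit holds to about 3 mm. I'll travel to the blue hover point at (516,-46) with the gripper shut. The tool's y axis already matches the normal at mid-stroke, so no turn is needed.

```bash
R='' 
python3 -m pendant '[[[-0.1,-0.1,0,0,0,0],[-0.25,-0.25,0,0,0,0],[-0.4,-0.4,0,0,0,0],[-0.55,-0.55,0,0,0,0],[-0.7,-0.7,0,0,0,0],[-0.85,-0.8,0,0,0,0],[-0.95,-0.9,0,0,0,0],[-0.97,-0.93,0,0,0,0]]]' -1
for i in 1 2 3; do python3 -m pendant '[[[-0.1,-0.1,0,0,0,0],[-0.25,-0.25,0,0,0,0],[-0.4,-0.4,0,0,0,0],[-0.55,-0.55,0,0,0,0],[-0.7,-0.7,0,0,0,0],[-0.85,-0.8,0,0,0,0],[-0.95,-0.9,0,0,0,0],[-0.97,-0.93,0,0,0,0]]]'; done
python3 -m pendant '[[[-0.1,-0.1,0.05,0,0,0],[-0.25,-0.25,0.15,0,0,0],[-0.4,-0.4,0.25,0,0,0],[-0.55,-0.55,0.35,0,0,0],[-0.7,-0.7,0.45,0,0,0],[-0.85,-0.8,0.5,0,0,0],[-0.97,-0.93,0.55,0,0,0],[-0.97,-0.93,0.55,0,0,0]]]'
python3 - <<'E'
from workcell import *
from workcell import status,capture
import cv2
print(status.observe()["q"].round(2))
w=capture("wrist");t=capture("top")
a=cv2.resize(t[125:285,300:440],None,fx=3,fy=3)
import numpy as np
c=np.zeros((480,800,3),np.uint8);c[:480,:420]=a;c[:238,420:800]=cv2.resize(w,(380,238))
cv2.imwrite("pics/b.png",c[:,:,::-1])
E
```

```text
t: 1.1
ee_pos: [331.5, 457.6, 253.4]
ee_rot: [0.225, 0.974, 0.0, 0.0]
contact_force: [0.1, 0.3, 0.5]
grip_width: -0.3
t: 2.1
ee_pos: [377.9, 331.5, 253.4]
ee_rot: [0.225, 0.974, 0.0, 0.0]
contact_force: [1.5, 0.0, 0.6]
grip_width: -0.2
t: 3.1
ee_pos: [424.2, 205.5, 253.3]
ee_rot: [0.225, 0.974, 0.0, -0.0]
contact_force: [-0.6, 0.4, 1.4]
grip_width: -0.3
t: 4.1
ee_pos: [470.6, 79.4, 253.3]
ee_rot: [0.225, 0.974, -0.0, -0.0]
contact_force: [-0.9, 0.0, 0.7]
grip_width: -0.0
t: 5.1
ee_pos: [516.7, -47.3, 197.7]
ee_rot: [0.226, 0.974, -0.001, -0.0]
contact_force: [-0.4, 0.4, 0.5]
grip_width: -0.1
[-0.42  0.24  0.5   1.92 -0.13  1.01  1.25]
```

View pics/b.png

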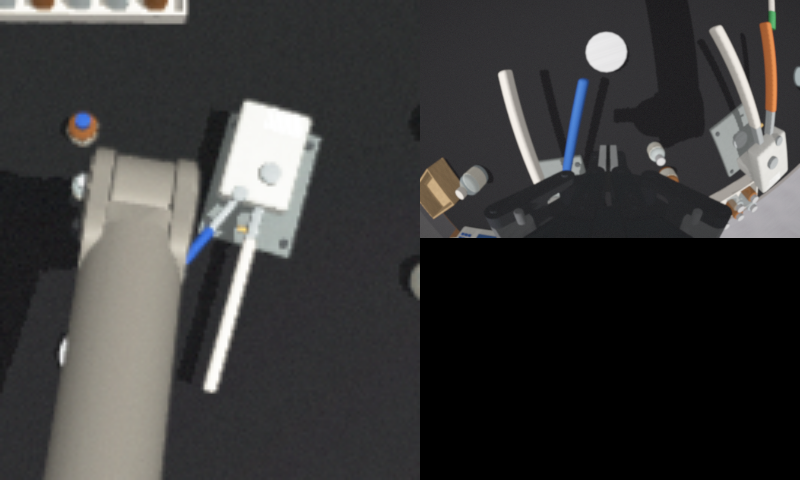

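The wrist view shows the fingers clear on the outer side of the blue lever. I'll descend and press to just short of the stop.

```bash
python3 -m pendant '[[[0,0,0.15,0,0,0],[0,0,0.3,0,0,0],[0,0,0.5,0,0,0],[0,0,0.7,0,0,0],[0,0,0.85,0,0,0],[0,0,0.95,0,0,0],[0,0,1,0,0,0],[0,0,1,0,0,0]]]'
python3 -m pendant '[[[0.02,-0.08,0.02,0,0,0],[0.03,-0.15,0.05,0,0,0],[0.05,-0.22,0.05,0,0,0],[0.07,-0.3,0.05,0,0,0],[0.08,-0.37,0.05,0,0,0],[0.09,-0.44,0.05,0,0,0],[0.1,-0.5,0.05,0,0,0],[0.1,-0.5,0.05,0,0,0]]]'
python3 -m pendant '[[[0.02,-0.05,0,0,0,0],[0.03,-0.1,0,0,0,0],[0.04,-0.14,0,0,0,0],[0.05,-0.18,0,0,0,0],[0.06,-0.22,0,0,0,0],[0.07,-0.25,0,0,0,0],[0.07,-0.27,0,0,0,0],[0.07,-0.27,0,0,0,0]]]'
```

```text
t: 6.2
ee_pos: [517.2, -45.8, 98.3]
ee_rot: [0.224, 0.974, 0.0, 0.0]
contact_force: [-0.6, -0.3, -1.0]
grip_width: 0.2
t: 7.2
ee_pos: [486.0, -86.5, 93.3]
ee_rot: [0.225, 0.974, 0.0, -0.0]
contact_force: [1.0, 3.7, -1.4]
grip_width: -0.3
t: 8.2
ee_pos: [471.0, -107.4, 94.4]
ee_rot: [0.224, 0.975, 0.001, 0.003]
contact_force: [5.6, 4.2, -0.1]
grip_width: 0.1
```

```bash
python3 -m pendant '[[[0,-0.01,0,0,0,0],[0,-0.02,0,0,0,0],[0,-0.03,0,0,0,0],[0,-0.03,0,0,0,0],[0,-0.03,0,0,0,0],[0,-0.03,0,0,0,0],[0,-0.03,0,0,0,0],[0,-0.03,0,0,0,0]]]'
python3 -m pendant '[[[0,-0.01,0,0,0,0],[0,-0.02,0,0,0,0],[0,-0.03,0,0,0,0],[0,-0.03,0,0,0,0],[0,-0.03,0,0,0,0],[0,-0.03,0,0,0,0],[0,-0.03,0,0,0,0],[0,-0.03,0,0,0,0]]]'
python3 - <<'E'
from workcell import status,capture
import cv2
print(status.observe()["contact_force"])
w=capture("wrist");t=capture("scene")
import numpy as np
c=np.zeros((460,800,3),np.uint8);c[:360,:400]=cv2.resize(t[110:220,220:342],(400,360));c[:450,400:800]=cv2.resize(w[100:280,150:310],(400,450))
cv2.imwrite("pics/c.png",c[:,:,::-1])
E
```

```text
t: 9.2
ee_pos: [469.9, -109.8, 94.4]
ee_rot: [0.224, 0.975, 0.001, 0.003]
contact_force: [5.6, 4.7, -0.4]
grip_width: -0.1
t: 10.2
ee_pos: [468.6, -112.4, 94.4]
ee_rot: [0.224, 0.975, 0.001, 0.003]
contact_force: [6.4, 5.1, -0.7]
grip_width: -0.0
[ 6.4384891   5.13927571 -0.65449425]
```

View pics/c.png

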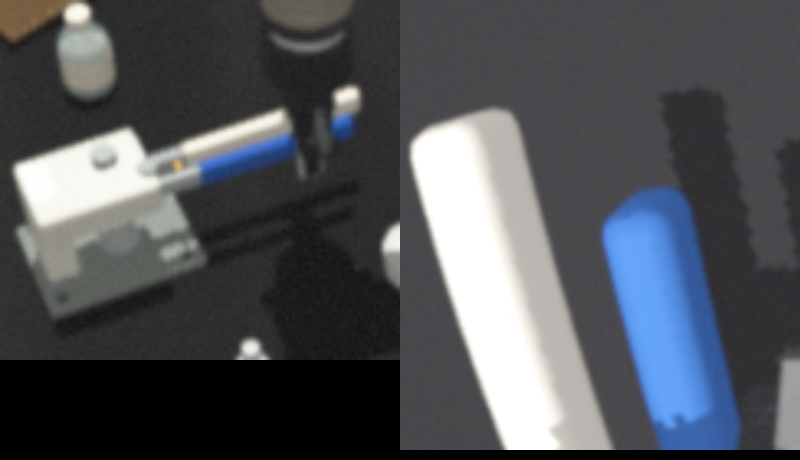

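The blue lever stands almost parallel to the bar and the force is still spring-like, so it hasn't reached the stop. I'll keep going in small steps.

```bash
for i in 1 2; do python3 -m pendant '[[[0,-0.01,0,0,0,0],[0,-0.02,0,0,0,0],[-0.01,-0.03,0,0,0,0],[-0.01,-0.03,0,0,0,0],[-0.01,-0.03,0,0,0,0],[-0.01,-0.03,0,0,0,0],[-0.01,-0.03,0,0,0,0],[-0.01,-0.03,0,0,0,0]]]'; done
```

```text
t: 11.3
ee_pos: [467.8, -114.3, 94.3]
ee_rot: [0.223, 0.975, 0.001, 0.002]
contact_force: [5.0, 6.4, 2.5]
grip_width: -0.5
t: 12.3
ee_pos: [467.7, -114.8, 94.3]
ee_rot: [0.223, 0.975, 0.003, 0.002]
contact_force: [4.9, 12.2, 2.6]
grip_width: 0.0
```

The position has stalled at the predicted point and the force is up to 13 N, so this is the stop. I'll nudge 1 mm more and hold.

```bash
python3 -m pendant '[[[0,-0.01,0,0,0,0],[0,-0.02,0,0,0,0],[0,-0.02,0,0,0,0],[0,-0.02,0,0,0,0],[0,-0.02,0,0,0,0],[0,-0.02,0,0,0,0],[0,-0.02,0,0,0,0],[0,-0.02,0,0,0,0]]]'
python3 -m pendant '[[[0,0,0,0,0,0],[0,0,0,0,0,0],[0,0,0,0,0,0],[0,0,0,0,0,0],[0,0,0,0,0,0],[0,0,0,0,0,0],[0,0,0,0,0,0],[0,0,0,0,0,0]]]'
python3 - <<'E'
from workcell import status,capture
import cv2
import numpy as np
w=capture("wrist")
cv2.imwrite("pics/d.png",cv2.resize(w[100:280,150:310],(400,450))[:,:,::-1])
# lever/bar edge directions in fisheye -> world directions on z=103
from h import *
print(camera_info("wrist"))
E
```

```text
t: 13.3
ee_pos: [467.6, -115.1, 94.4]
ee_rot: [0.222, 0.975, 0.004, 0.002]
contact_force: [7.1, 15.3, 1.7]
grip_width: -0.0
t: 14.3
ee_pos: [467.6, -115.2, 94.4]
ee_rot: [0.222, 0.975, 0.004, 0.002]
contact_force: [6.9, 16.1, 2.1]
grip_width: -0.0
{'K': array([[309.70691629,   0.        , 316.37099355],
       [  0.        , 309.70691629, 202.4029441 ],
       [  0.        ,   0.        ,   1.        ]]), 'origin': array([399.0826511 , -83.96973088, 216.25241344]), 'rotation': array([0.83761898, 0.52549698, 0.08284262, 0.12403412])}
```

View pics/d.png

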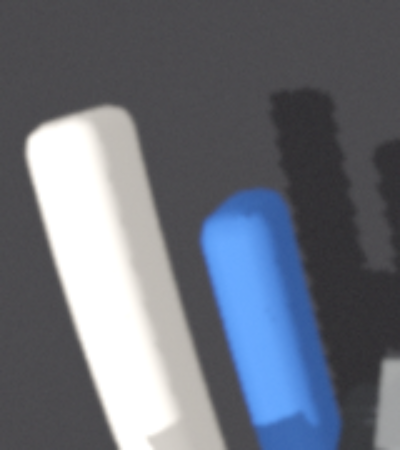

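Blue is parallel to the bar with a clear gap, and it has been held for about 2.5 s at 12–17 N. Now I'll release it, rise, and go across to orange.

```bash
python3 -m pendant '[[[-0.01,0.1,0,0,0,0],[-0.03,0.22,0,0,0,0],[-0.05,0.35,0,0,0,0],[-0.07,0.48,0,0,0,0],[-0.1,0.62,0,0,0,0],[-0.12,0.75,0,0,0,0],[-0.14,0.86,0,0,0,0],[-0.15,0.92,0,0,0,0]]]'
python3 -m pendant '[[[0,0,-0.1,0,0,0],[0,0,-0.25,0,0,0],[0,0,-0.4,0,0,0],[0,0,-0.6,0,0,0],[0,0,-0.75,0,0,0],[0,0,-0.9,0,0,0],[0,0,-1,0,0,0],[0,0,-1,0,0,0]]]'
for i in 1 2; do python3 -m pendant '[[[0.06,0.15,0,0,0,0],[0.12,0.3,0,0,0,0],[0.18,0.45,0,0,0,0],[0.25,0.6,0,0,0,0],[0.31,0.75,0,0,0,0],[0.37,0.88,0,0,0,0],[0.42,1,0,0,0,0],[0.42,1,0,0,0,0]]]'; done
python3 -m pendant '[[[0.06,0.15,0,0,0,-0.03],[0.12,0.3,0,0,0,-0.06],[0.18,0.45,0,0,0,-0.1],[0.25,0.6,0,0,0,-0.14],[0.31,0.75,0,0,0,-0.18],[0.37,0.88,0,0,0,-0.22],[0.42,1,0,0,0,-0.25],[0.42,1,0,0,0,-0.255]]]'
python3 - <<'E'
from workcell import status,capture
import cv2, numpy as np
from h import *
s=status.observe();print(R.from_quat(s["ee_rot"]).as_matrix().round(3))
w=capture("wrist");t=capture("top")
c=np.zeros((450,800,3),np.uint8);c[:450,:400]=cv2.resize(t[130:265,240:400],(400,450)) if 0 else cv2.resize(t[130:265,240:400],(400,338)) .__class__(( 450,400,3)) if 0 else 0
c[:338,:400]=cv2.resize(t[130:265,240:400],(400,338));c[:250,400:]=cv2.resize(w,(400,250))
cv2.imwrite("pics/e.png",c[:,:,::-1])
E
```

```text
t: 15.35
ee_pos: [518.0, -44.9, 93.4]
ee_rot: [0.224, 0.974, -0.0, 0.0]
contact_force: [0.0, 0.3, -0.3]
grip_width: -0.1
t: 16.35
ee_pos: [518.0, -44.9, 194.0]
ee_rot: [0.224, 0.974, 0.0, 0.001]
contact_force: [0.5, 0.6, -0.4]
grip_width: -0.3
t: 17.35
ee_pos: [523.5, 64.7, 193.2]
ee_rot: [0.223, 0.975, 0.0, -0.0]
contact_force: [-0.0, -0.1, -1.0]
grip_width: 0.0
t: 18.35
ee_pos: [529.4, 173.1, 193.2]
ee_rot: [0.223, 0.975, 0.0, -0.0]
contact_force: [-1.2, 0.4, -0.2]
grip_width: 0.1
t: 19.35
ee_pos: [535.2, 281.6, 193.2]
ee_rot: [0.025, 1.0, 0.0, -0.0]
contact_force: [0.4, 0.1, -0.1]
grip_width: 0.5
[[-0.999  0.049 -0.   ]
 [ 0.049  0.999  0.001]
 [ 0.     0.001 -1.   ]]
```

View pics/e.png

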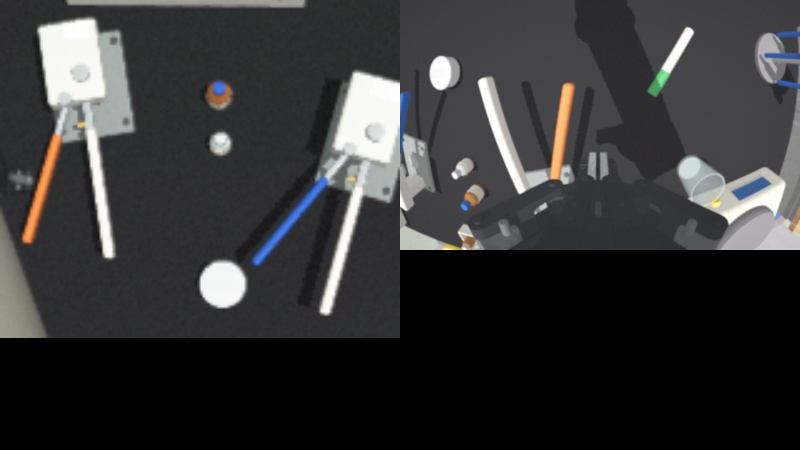

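The blue lever is back out and nothing else has moved. The fingers are outside the orange lever with clearance, so I'll descend and press to just short of its stop.

```bash
python3 -m pendant '[[[0,0,0.15,0,0,0],[0,0,0.3,0,0,0],[0,0,0.5,0,0,0],[0,0,0.7,0,0,0],[0,0,0.85,0,0,0],[0,0,0.95,0,0,0],[0,0,1,0,0,0],[0,0,1,0,0,0]]]'
python3 -m pendant '[[[0.02,-0.08,0,0,0,0],[0.03,-0.15,0,0,0,0],[0.05,-0.22,0,0,0,0],[0.07,-0.3,0,0,0,0],[0.08,-0.37,0,0,0,0],[0.09,-0.44,0,0,0,0],[0.1,-0.5,0,0,0,0],[0.1,-0.5,0,0,0,0]]]'
python3 -m pendant '[[[0.02,-0.05,0,0,0,0],[0.03,-0.1,0,0,0,0],[0.04,-0.14,0,0,0,0],[0.05,-0.18,0,0,0,0],[0.06,-0.22,0,0,0,0],[0.06,-0.25,0,0,0,0],[0.06,-0.28,0,0,0,0],[0.06,-0.28,0,0,0,0]]]'
python3 -m pendant '[[[0,-0.01,0,0,0,0],[0,-0.02,0,0,0,0],[0,-0.03,0,0,0,0],[-0.01,-0.04,0,0,0,0],[-0.01,-0.04,0,0,0,0],[-0.01,-0.04,0,0,0,0],[-0.01,-0.04,0,0,0,0],[-0.01,-0.04,0,0,0,0]]]'
```

```text
t: 20.45
ee_pos: [535.5, 280.1, 93.3]
ee_rot: [0.026, 1.0, 0.0, 0.0]
contact_force: [0.6, -0.5, 1.0]
grip_width: 0.3
t: 21.45
ee_pos: [523.4, 230.7, 93.8]
ee_rot: [0.026, 1.0, 0.001, 0.001]
contact_force: [2.9, 4.7, 1.0]
grip_width: -0.0
t: 22.45
ee_pos: [515.7, 205.0, 93.6]
ee_rot: [0.025, 1.0, 0.001, 0.001]
contact_force: [3.9, 6.3, -0.5]
grip_width: -0.2
t: 23.45
ee_pos: [515.8, 201.4, 93.5]
ee_rot: [0.025, 1.0, 0.001, -0.0]
contact_force: [2.5, 7.0, 0.7]
grip_width: 0.3
```

```bash
for i in 1 2; do python3 -m pendant '[[[0,-0.01,0,0,0,0],[0,-0.02,0,0,0,0],[-0.01,-0.03,0,0,0,0],[-0.01,-0.03,0,0,0,0],[-0.01,-0.03,0,0,0,0],[-0.01,-0.03,0,0,0,0],[-0.01,-0.03,0,0,0,0],[-0.01,-0.03,0,0,0,0]]]'; done
```

```text
t: 24.45
ee_pos: [516.1, 199.5, 93.5]
ee_rot: [0.025, 1.0, 0.002, -0.001]
contact_force: [0.4, 8.7, 1.7]
grip_width: 0.4
t: 25.45
ee_pos: [516.2, 199.0, 93.6]
ee_rot: [0.024, 1.0, 0.003, -0.001]
contact_force: [-1.1, 12.5, 2.7]
grip_width: 0.2
```

The signature is the same as blue's: the position stalls and the force rises. I'll add 2 mm, hold and look.

```bash
python3 -m pendant '[[[0,-0.01,0,0,0,0],[0,-0.02,0,0,0,0],[0,-0.02,0,0,0,0],[0,-0.02,0,0,0,0],[0,-0.02,0,0,0,0],[0,-0.02,0,0,0,0],[0,-0.02,0,0,0,0],[0,-0.02,0,0,0,0]]]'
python3 -m pendant '[[[0,0,0,0,0,0],[0,0,0,0,0,0],[0,0,0,0,0,0],[0,0,0,0,0,0],[0,0,0,0,0,0],[0,0,0,0,0,0],[0,0,0,0,0,0],[0,0,0,0,0,0]]]'
python3 - <<'E'
from workcell import capture
import cv2
w=capture("wrist")
cv2.imwrite("pics/f.png",cv2.resize(w[100:280,150:310],(400,450))[:,:,::-1])
E
```

```text
t: 26.45
ee_pos: [516.2, 198.7, 93.7]
ee_rot: [0.023, 1.0, 0.004, -0.001]
contact_force: [-0.2, 15.4, 0.2]
grip_width: -0.1
t: 27.45
ee_pos: [516.2, 198.7, 93.7]
ee_rot: [0.023, 1.0, 0.004, -0.001]
contact_force: [-0.4, 14.3, 0.5]
grip_width: 0.1
```

View pics/f.png

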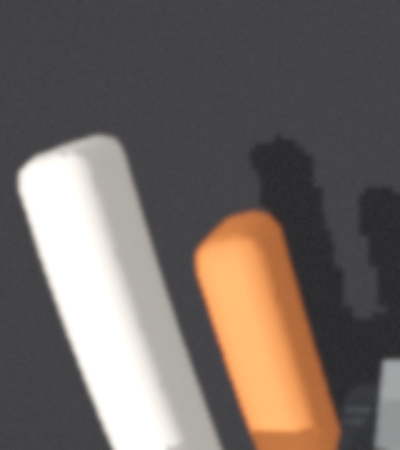

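Orange is parallel to its bar with the gap visible, and it has been held for 2 s at about 15 N. I'll release, rise and check.

```bash
python3 -m pendant '[[[-0.01,0.1,0,0,0,0],[-0.03,0.22,0,0,0,0],[-0.05,0.35,0,0,0,0],[-0.07,0.48,0,0,0,0],[-0.09,0.62,0,0,0,0],[-0.11,0.75,0,0,0,0],[-0.12,0.86,0,0,0,0],[-0.13,0.92,0,0,0,0]]]'
python3 -m pendant '[[[0,0,-0.1,0,0,0],[0,0,-0.25,0,0,0],[0,0,-0.4,0,0,0],[0,0,-0.6,0,0,0],[0,0,-0.75,0,0,0],[0,0,-0.9,0,0,0],[0,0,-1,0,0,0],[0,0,-1,0,0,0]]]'
python3 -m pendant '[[[0,0.1,-0.1,0,0,0],[0,0.2,-0.2,0,0,0],[0,0.35,-0.3,0,0,0],[0,0.5,-0.4,0,0,0],[0,0.65,-0.5,0,0,0],[0,0.8,-0.5,0,0,0],[0,0.8,-0.5,0,0,0],[0,0.8,-0.5,0,0,0]]]'
python3 - <<'E'
from workcell import capture
import cv2
cv2.imwrite("pics/g.png",capture("top")[80:270,170:480,::-1].repeat(2,0).repeat(2,1))
E
```

```text
t: 28.5
ee_pos: [535.9, 282.0, 93.3]
ee_rot: [0.026, 1.0, -0.0, 0.0]
contact_force: [0.2, -1.1, -0.5]
grip_width: 0.1
t: 29.5
ee_pos: [536.0, 282.2, 194.2]
ee_rot: [0.026, 1.0, 0.0, 0.001]
contact_force: [-0.0, -0.1, -0.1]
grip_width: 0.1
t: 30.5
ee_pos: [539.6, 361.1, 242.6]
ee_rot: [0.026, 1.0, -0.001, -0.0]
contact_force: [0.5, -0.1, -0.4]
grip_width: -0.0
```

View pics/g.png

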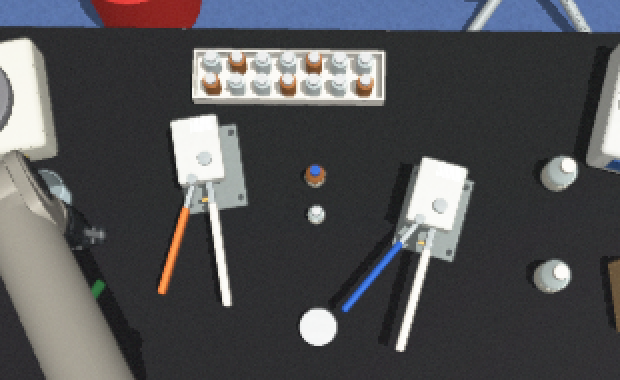

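Both levers are fully out, the loose things are where they were, and the hand is clear.

```bash
python3 -c "
from workcell import workorder
print(workorder.close_job())"
```

```text
the job is handed in; nothing more can be done
None
```

I pressed the blue lever and then the orange one against their stops with the backs of the shut fingers, and let each spring back out. The job was handed in at about 30.5 s; the hand-in gives no verdict.

- **Pressing:** each lever was held for about 2 s. Wrist force was about 13–18 N on blue and 12–15 N on orange. At the stop the fingers stalled while the force kept rising, within about 3 mm of the predicted spot. Wrist pictures showed each lever parallel to its bar with the gap still open, and the fingers stayed on the lever's outer side, away from the bar.
- **Final check:** the last top picture showed both levers fully out. Vials, tin and bottles looked unmoved, judged by eye. The arm partly hid the beaker and marker, so I couldn't check those fully, but the hand only passed well above them. The hand was clear at 243 mm height with almost no force on it.
- **Disagreements:** none of the checks failed. While the blue lever was moving, the force had a sideways part of about 6 N, probably friction from the finger sliding along the lever.

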